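# Start up the microscope's control box

## Task

Start up the microscope from its control box with the fingertips, grasping nothing: press the round key (mains), then the square key (lamp), then the single bar-shaped key (camera), in that order, each with a light push straight down until it is fully home and stays down. Leave the plus-shaped key up, and do not shift or lift the slide box, dish, jar or bottle standing around it; finish with the hand clear.

Things in the scene. Friction and masses are not known exactly. Their poses are not given: they have to be found in the camera images.
- console: The microscope's control box, a white fixed housing 140 x 280 mm, 45 mm high, with a black display strip along the far part of its top. Origin: centre of its underside, on the bench; x across its 140 mm depth, y along its width, z up. Four key modules sit in a row along y at x = -25 mm, at y = -96, -32, 32 and 96 mm; which key sits where changes.
- round_module: The square grey bezel plate, 52 x 52 mm and 4 mm thick, fixed on the box's deck, that carries the round key. Origin: centre of its underside, 45 mm above the bench; axes as the box's.
- round_top (a point): Centre of the top face of the round key: a round disc 28 mm in diameter, white and springy. The face is flat, 65 mm above the bench (16 mm above its bezel) while the key is up and 57 mm above the bench when it is fully home; this point moves with the key. Axes as the box's.
- round_key (a joint): How far the round key has been pushed straight down, m: 0 up, 0.008 at its stop. About 3 N moves it; it has no return spring and stays where it is left. Its cap is cushioned: it gives about 1 mm for each 4 N on it and springs back, so its top sinks some 1 mm before the key moves, and further once the key is at its stop.
- square_module: The square grey bezel plate, 52 x 52 mm and 4 mm thick, fixed on the box's deck, that carries the square key. Origin: centre of its underside, 45 mm above the bench; axes as the box's.
- square_top (a point): Centre of the top face of the square key: a square cap 26 x 26 mm, white and springy. The face is flat, 65 mm above the bench (16 mm above its bezel) while the key is up and 57 mm above the bench when it is fully home; this point moves with the key. Axes as the box's.
- square_key (a joint): How far the square key has been pushed straight down, m: 0 up, 0.008 at its stop. About 3 N moves it; it has no return spring and stays where it is left. Its cap is cushioned: it gives about 1 mm for each 4 N on it and springs back, so its top sinks some 1 mm before the key moves, and further once the key is at its stop.
- bar_module: The square grey bezel plate, 52 x 52 mm and 4 mm thick, fixed on the box's deck, that carries the bar key. Origin: centre of its underside, 45 mm above the bench; axes as the box's.
- bar_top (a point): Centre of the top face of the bar key: a single narrow bar 34 x 12 mm, its long side along the box's x axis (across the row), white and springy. The face is flat, 65 mm above the bench (16 mm above its bezel) while the key is up and 57 mm above the bench when it is fully home; this point moves with the key. Axes as the box's.
- bar_key (a joint): How far the bar key has been pushed straight down, m: 0 up, 0.008 at its stop. About 3 N moves it; it has no return spring and stays where it is left. Its cap is cushioned: it gives about 1 mm for each 4 N on it and springs back, so its top sinks some 1 mm before the key moves, and further once the key is at its stop.
- cross_module: The square grey bezel plate, 52 x 52 mm and 4 mm thick, fixed on the box's deck, that carries the cross key. Origin: centre of its underside, 45 mm above the bench; axes as the box's.
- cross_top (a point): Centre of the top face of the cross key: a plus-shaped cap 34 x 34 mm with arms 11 mm wide, white and springy. The face is flat, 65 mm above the bench (16 mm above its bezel) while the key is up and 57 mm above the bench when it is fully home; this point moves with the key. Axes as the box's.
- cross_key (a joint): How far the cross key has been pushed straight down, m: 0 up, 0.008 at its stop. About 3 N moves it; it has no return spring and stays where it is left. Its cap is cushioned: it gives about 1 mm for each 4 N on it and springs back, so its top sinks some 1 mm before the key moves, and further once the key is at its stop.
- slide_box: Bystander: loose open wooden slide box, 100 x 140 mm, 32 mm high, with glass slides standing in it. Origin: centre of its underside.
- jar: Bystander: loose glass specimen jar, 44 mm in diameter, 65 mm high, upright. Origin: centre of its underside.
- dropper: Bystander: loose amber bottle, 30 mm in diameter, 70 mm high, upright. Origin: centre of its underside.
- dish: Bystander: loose covered glass dish, 91 mm in diameter, 16 mm high. Origin: centre of its underside.

How it is judged:
By the outcome, as a careful person would: the job done as asked, in the order asked, and still so for the second after the job is handed in, with the robot touching nothing.
It also fails if it takes over 51 s, if anything falls off the work surface, if the arm or the gripper's body presses on something with over 40 N, if the wrist force passes 120 N, or if a joint passes its speed limit or range.

## Robot

A 6-joint arm with a two-finger parallel gripper is mounted at the origin on the work surface. World frame = base frame: x ahead of the robot, y to its left, z up, the work surface at z = 0. Lengths are in m, angles in degrees, forces in N, time in s.
With the tool pointing down it reaches from about 0.4 to 0.825 m from the base axis. Payload 7 kg.
Tool frame: the origin (TCP) lies at the centre of the arm's flange, where the gripper is bolted on; the fingertips stand 178 mm ahead of it and the grasp point (between the pads) lies 159 mm ahead of it (tip_reach is the distance from the TCP to the fingertips, in m); z points along the fingers, y is the line along which they close (so a half turn about z gives the same grasp; the last joint's range is limited). The gripper opens to 88 mm and grips with 3 to 60 N. Pads are 19 mm wide; open, the fingers measure 130 mm over their backs; the gripper's body (78 mm by 193 mm) begins 47 mm behind the grasp point.
Start: joints at [-58.665, 20.546, 0.682, 0, -70.136, -16.507], TCP at [0.173, -0.653, 0.405] pointing down, gripper open.
Joint ranges: [-176.03, 176.03], [-82.01, 121.73], [-58.28, 71.71], [-173.87, 95.51], [-174.79, -0.11], [-173.66, 173.66]. Speed limits (degrees/s): [136.94, 136.94, 172.46, 180, 180, 180].

## Interface

Orientations are given as [roll, pitch, yaw] about the fixed x, y, z axes, in that order (R = Rz(yaw) Ry(pitch) Rx(roll)).
In Python, from plant import * gives the robot as it stands.
- The arm moves only by the shell command python3 -m handwheel 'ROWS'. ROWS is JSON, a list of rows, each a list of 7 numbers: the opening, from -1 (shut) to 1 (fully open), then the shift along the tool's x, y, z as a fraction of full scale, then the turn, a rotation vector about the tool's x, y, z as a fraction of full scale. A call has 1 to 5 rows; each row shifts and turns the commanded pose from where the row before left it, along the tool's axes as they then stand; what a row does not reach is not made up. Full scale, the value 1, is 0.025 m for a shift and 6 degrees for a turn. A row lasts 1/8 s, in which the tool goes at most 62.5 mm and 10.7 degrees, less where a joint would pass 70% of its speed; a pose out of reach is approached as far as the arm can. A call with a number of a shift or a turn outside -1 to 1 is refused whole. A call with a gripper value outside its range is refused whole. The fingers move at their own pace and stop on an object; the grip force is fixed at half the most. Time passes only in rows, so rows that do not move let the fingers close. It gives the time, the measured TCP pose, the force, the opening and the grip force at its end, in the units of the state.
- get_obs(): the state, without advancing time (a new reading comes with each control period).
- snapshot(name): name is "scene" or "top" or "wrist"; returns a dict with "color" (420x560x3 uint8, red, green, blue), "fx", "fy", "cx", "cy" (pixels), "R" (3x3) and "t" (3): a world point X has camera coordinates R X + t; the wrist camera has in their place "tool_from_camera" (4x4, takes a point from camera to tool coordinates, whose origin is the TCP and whose axes are the flange's). Camera axes: x right, y down, z forward; pixel columns grow to the right and rows downward; lengths in m; the calibration is good to about 2 mm. A picture is of the moment at which its call begins: read the wrist's pose just before it. There is no depth.
- close_job(): hands the job in; it is judged then, once.
The state is a dict: "clock": time; "joint_pos": joint angles; "qvel": joint speeds; "tau": joint torques, N m; "tool_pos": TCP position; "orientation": TCP orientation; "force": force on the tool from outside, world axes, zero at the start; "moment": the same for the moment, N m; "opening": finger opening in m; "gripper_force": force on a finger pad.
Only numpy, scipy, OpenCV 4.12 (cv2) and the standard library are available. Lean on these libraries where they do the work, as an engineer would, in place of code of your own. Each camera call takes 0.05 s, during which the arm holds its last target. There are 200 camera calls.

## Working session

There is one attempt and no reset: what is moved stays moved. The work goes in short steps, Python scripts to look and compute and a shell command to move; the robot and the scene stay as the last step left them, time stands still between calls to the robot, and variables do not carry over. Pictures are saved under pics/ and viewed, at most 10 in all, crops included, and the job is handed in when it is done.

```bash
mkdir -p pics; ls
python3 - <<'E'
from plant import *
import cv2,numpy as np
o=get_obs();print(o)
for n in("top","scene"):
    s=snapshot(n);cv2.imwrite(f"pics/{n}0.png",s["color"][:,:,::-1]);np.savez(f"{n}0.npz",**s);print(n,s["fx"],s["cx"],s["cy"],s["R"],s["t"])
E
```

```text
pics
{'clock': 0.0, 'joint_pos': array([-5.86655271e+01,  2.05928537e+01,  6.31866705e-01, -1.98631716e-02,
       -7.01347430e+01, -1.65069928e+01]), 'qvel': array([ 0.02054363, -0.01457815,  0.05200476,  0.04578779, -0.01982259,
       -0.02990745]), 'tau': array([-6.95468661e-04, -5.82728970e+01,  2.93055063e+01,  6.99737549e+00,
        6.85686129e-03, -1.92866296e-04]), 'tool_pos': array([ 0.17268685, -0.65233269,  0.40369273]), 'orientation': array([ 1.79902910e+02, -9.29985480e-03, -1.65179277e+02]), 'force': array([ 0.36248985, -0.12096915, -0.30295833]), 'moment': array([ 0.02577409, -0.06461753, -0.03142277]), 'gripper_force': 0.0, 'opening': 0.08749042388434211}
top 409.5350888222547 284.67804716559806 205.1274853232306 [[-0.0146919  -0.99987991 -0.00493024]
 [-0.99879264  0.01490673 -0.04680869]
 [ 0.04687656  0.00423658 -0.99889171]] [0.03958388 0.57244245 0.86204759]
scene 401.5539779451356 278.9110901503542 211.65707698218154 [[-0.18944052  0.98179525 -0.01379783]
 [ 0.84475577  0.15580326 -0.51196975]
 [-0.50049972 -0.10864361 -0.85889265]] [ 0.07261113 -0.45103612  1.14026513]
```

View pics/top0.png

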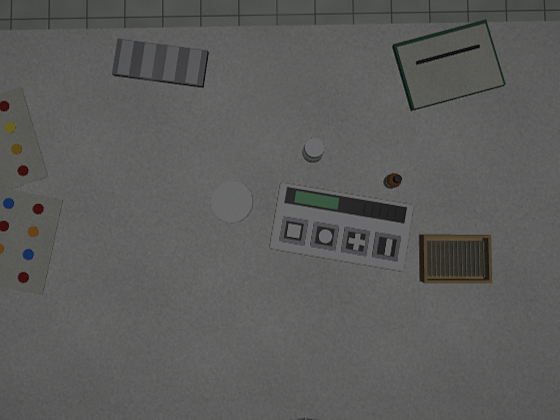

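The top view shows the box, with its keys left to right: square (293,230), round (325,236), plus (356,241) and bar (387,246). The jar is at (314,149), the bottle at (393,181), the slide box at (455,258) and the dish at (232,202).

```bash
cat > h.py <<'E'
import numpy as np,cv2
def ray(s,uv,z,R=None,t=None):
    R=s["R"];t=s["t"]
    d=R.T@np.array([(uv[0]-s["cx"])/s["fx"],(uv[1]-s["cy"])/s["fy"],1]);c=-R.T@t
    return c+d*(z-c[2])/d[2]
E
python3 - <<'E'
from h import *
s=dict(np.load("top0.npz"));g=cv2.cvtColor(s["color"],cv2.COLOR_RGB2GRAY)
for r in (230,236): print(g[r,270:345].tolist())
seeds=dict(square=(293,230),round=(325,236),cross=(356,241),bar=(390,247))
P={}
for k,(u,v) in seeds.items():
    w=g[v-11:v+12,u-11:u+12].astype(np.uint8)
    th,b=cv2.threshold(w,0,255,cv2.THRESH_OTSU)
    n,l,st,c=cv2.connectedComponentsWithStats(b)
    i=1+np.argmin([np.hypot(*(x-11)) for x in c[1:]])
    uv=c[i]+[u-11,v-11];P[k]=ray(s,uv,.065);print(k,th,st[i],uv,P[k].round(4))
d=P["bar"]-P["square"];print(np.linalg.norm(d),"expect .192",np.degrees(np.arctan2(-d[0],d[1])) )
print({a:np.linalg.norm(P[a]-P["square"]).round(4) for a in P})
for n,uv in dict(jar=(314,146),drop=(396,178)).items(): print(n,ray(s,uv,.065))
print(ray(s,(420,236),.03),ray(s,(420,283),.03))
E
```

```text
[98, 98, 91, 103, 107, 106, 106, 109, 107, 109, 102, 87, 81, 85, 77, 43, 28, 82, 110, 106, 105, 108, 106, 106, 105, 108, 107, 106, 108, 114, 63, 32, 42, 81, 84, 82, 68, 106, 108, 107, 106, 112, 77, 84, 85, 84, 74, 43, 37, 35, 28, 65, 89, 112, 114, 114, 116, 98, 86, 59, 36, 33, 35, 35, 60, 81, 81, 84, 66, 106, 108, 107, 107, 112, 58]
[97, 92, 103, 107, 109, 107, 106, 108, 110, 84, 84, 81, 83, 76, 42, 32, 59, 76, 94, 95, 95, 98, 104, 104, 112, 114, 111, 112, 117, 65, 34, 43, 80, 82, 82, 68, 107, 108, 106, 107, 110, 76, 84, 81, 83, 74, 42, 31, 51, 109, 109, 107, 106, 107, 105, 107, 105, 106, 106, 106, 109, 117, 51, 56, 80, 79, 83, 68, 106, 108, 107, 109, 113, 65, 75]
square 67.0 [  5   4  14  16 172] [293.36046512 230.43023256] [0.5195 0.0142 0.065 ]
round 66.0 [  5   4  13  15 150] [324.91333333 235.80666667] [ 0.5078 -0.0488  0.065 ]
cross 64.0 [  0   0  23  23 363] [356.80716253 241.04958678] [ 0.4964 -0.1124  0.065 ]
bar 62.0 [  0   0  23  23 327] [392.25382263 247.54434251] [ 0.4824 -0.183   0.065 ]
0.20063509652794792 expect .192 169.3588340838304
{'square': np.float64(0.0), 'round': np.float64(0.0641), 'cross': np.float64(0.1288), 'bar': np.float64(0.2006)}
jar [ 0.68951536 -0.03024782  0.065     ]
drop [ 0.62193237 -0.19427555  0.065     ]
[ 0.50348862 -0.25038249  0.03      ] [ 0.40619963 -0.24744994  0.03      ]
```

```bash
M="python3 -m handwheel"
$M '[[-1,0,0,0,0,0,0.84],[-1,0,0,0,0,0,0.84],[-1,0,0,0,0,0,0.84],[-1,0,0,0,0,0,0.84],[-1,0,0,0,0,0,0.84]]'
$M '[[-1,-0.34,1,0,0,0,0],[-1,-0.34,1,0,0,0,0],[-1,-0.34,1,0,0,0,0],[-1,-0.34,1,0,0,0,0],[-1,-0.34,1,0,0,0,0]]'
```

```text
clock: 0.72
tool_pos: [0.1727, -0.6524, 0.4041]
orientation: [180.0, -0.0, 169.5]
force: [-0.6, -0.3, -0.0]
opening: 0.0432
gripper_force: 0.0
clock: 1.35
tool_pos: [0.2373, -0.5363, 0.4042]
orientation: [180.0, -0.0, 169.6]
force: [1.2, 0.9, 0.7]
opening: 0.0007
gripper_force: 0.0
```

```bash
M="python3 -m handwheel"
for i in 1 2 3 4; do $M '[[-1,-0.34,1,0,0,0,0],[-1,-0.34,1,0,0,0,0],[-1,-0.34,1,0,0,0,0],[-1,-0.34,1,0,0,0,0],[-1,-0.34,1,0,0,0,0]]' >/dev/null; done
$M '[[-1,-0.34,1,0,0,0,0],[-1,0,0,0,0,0,0],[-1,0,0,0,0,0,0]]'
python3 - <<'E'
from plant import *
import cv2,numpy as np
o=get_obs();s=snapshot("wrist")
np.savez("w1.npz",**s,pos=o["tool_pos"],rpy=o["orientation"]);print(o["tool_pos"],o["orientation"],s["tool_from_camera"])
cv2.imwrite("pics/w1.png",cv2.convertScaleAbs(s["color"][:,:,::-1],alpha=1.8))
E
```

```text
clock: 4.22
tool_pos: [0.5068, -0.0531, 0.4043]
orientation: [-180.0, -0.0, 169.6]
force: [0.4, -0.2, 0.5]
opening: 0.0003
gripper_force: 0.0
[ 0.50682978 -0.05305239  0.40433399] [-1.79984091e+02 -4.82524149e-02  1.69643541e+02] [[-4.29126655e-04 -9.60404277e-01 -2.78609837e-01  7.51323080e-02]
 [ 9.99999374e-01 -1.24325021e-04 -1.11167685e-03  1.39367672e-04]
 [ 1.03302102e-03 -2.78610140e-01  9.60403729e-01  1.90708817e-02]
 [ 0.00000000e+00  0.00000000e+00  0.00000000e+00  1.00000000e+00]]
```

View pics/w1.png

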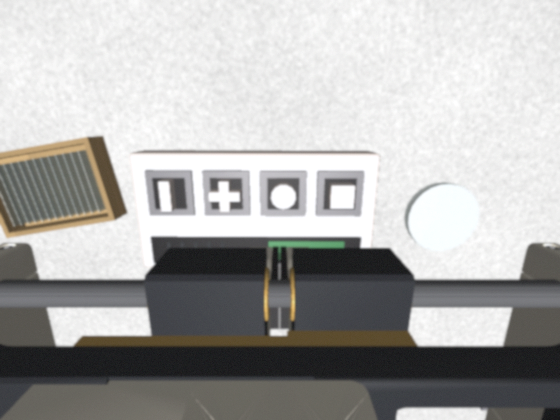

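The wrist view shows bar (165,196), plus (224,196), round (283,196) and square (342,196). The closed fingers are at the bottom centre, and the dish (443,216) and slide box (60,185) are well to either side.

Run:
```python
from h import *
from scipy.spatial.transform import Rotation as Ro
s=dict(np.load("w1.npz"));g=cv2.cvtColor(s["color"],cv2.COLOR_RGB2GRAY)
T=s["tool_from_camera"];Rw=Ro.from_euler("xyz",s["rpy"],degrees=True).as_matrix()
Rc=Rw@T[:3,:3];c=Rw@T[:3,3]+s["pos"];s["R"]=Rc.T;s["t"]=-Rc.T@c
hw=20
for k,(u,v) in dict(bar=(166,196),cross=(224,196),round=(283,196),square=(342,196)).items():
    w=g[v-hw:v+hw+1,u-hw:u+hw+1];b=(w>110).astype(np.uint8)
    n,l,st,cc=cv2.connectedComponentsWithStats(b)
    i=1+np.argmin([np.hypot(*(x-hw)) for x in cc[1:]]);x,y,W,H,A=st[i]
    uv=np.array([x+(W-1)/2+u-hw,y+(H-1)/2+v-hw]);p=ray(s,uv,.065)
    e=(Rw.T@(p-s["pos"]))
    sz=[np.linalg.norm(ray(s,(uv[0]+W,uv[1]),.065)-p),np.linalg.norm(ray(s,(uv[0],uv[1]+H),.065)-p)]
    print(k,st[i],uv,p.round(4),"size",np.round(sz,4),"tool shift",e.round(4),"rows",(e/.025).round(2))
```

```text
bar [ 12   6  14  30 315] [164.5 196.5] [ 0.4843 -0.1753  0.065 ] size [0.0152 0.0344] tool shift [-1.000e-04 -1.242e-01  3.394e-01] rows [-1.000e-02 -4.970e+00  1.357e+01]
cross [  4   6  32  31 522] [223.5 197. ] [ 0.4964 -0.1126  0.065 ] size [0.0346 0.0355] tool shift [-0.0007 -0.0603  0.3394] rows [-0.03 -2.41 13.57]
round [  8   9  25  25 474] [283. 197.] [ 0.508  -0.0492  0.065 ] size [0.027  0.0284] tool shift [-0.0007  0.004   0.3393] rows [-0.03  0.16 13.57]
square [  9  10  24  23 537] [342.5 197. ] [0.5195 0.0141 0.065 ] size [0.0259 0.0261] tool shift [-0.0007  0.0684  0.3393] rows [-0.03  2.74 13.57]
```

```bash
M="python3 -m handwheel"
$M '[[-1,-0.03,0.16,1,0,0,0],[-1,0,0,1,0,0,0],[-1,0,0,1,0,0,0],[-1,0,0,1,0,0,0],[-1,0,0,1,0,0,0]]'
$M '[[-1,0,0,0.7,0,0,0],[-1,0,0,0.2,0,0,0],[-1,0,0,0.2,0,0,0],[-1,0,0,0.1,0,0,0],[-1,0,0,0.1,0,0,0]]'
```

```text
clock: 4.9
tool_pos: [0.5082, -0.0499, 0.2791]
orientation: [180.0, 0.0, 169.6]
force: [0.0, -0.0, -1.0]
opening: 0.0006
gripper_force: 0.0
clock: 5.52
tool_pos: [0.5087, -0.0491, 0.2475]
orientation: [180.0, 0.0, 169.6]
force: [-0.5, -0.2, 0.0]
opening: 0.0004
gripper_force: 0.0
```

```bash
M="python3 -m handwheel"
$M '[[-1,0,0,0.1,0,0,0],[-1,0,0,0.1,0,0,0],[-1,0,0,0,0,0,0]]'
$M '[[-1,0,0,0.1,0,0,0],[-1,0,0,0.1,0,0,0],[-1,0,0,0,0,0,0]]'
$M '[[-1,0,0,0.1,0,0,0],[-1,0,0,0,0,0,0]]'
```

```text
clock: 5.9
tool_pos: [0.5087, -0.0491, 0.2422]
orientation: [180.0, 0.0, 169.6]
force: [-0.4, 0.4, 2.1]
opening: 0.0003
gripper_force: 0.9
clock: 6.28
tool_pos: [0.5087, -0.0491, 0.237]
orientation: [180.0, 0.0, 169.6]
force: [0.2, 0.2, 2.5]
opening: 0.0005
gripper_force: 1.0
clock: 6.52
tool_pos: [0.5087, -0.0491, 0.2346]
orientation: [180.0, 0.0, 169.6]
force: [0.6, 1.0, 2.9]
opening: 0.0004
gripper_force: 1.6
```

```bash
M="python3 -m handwheel"
$M '[[-1,0,0,0.06,0,0,0],[-1,0,0,0,0,0,0]]'
$M '[[-1,0,0,0.05,0,0,0],[-1,0,0,0,0,0,0]]'
```

```text
clock: 6.78
tool_pos: [0.5087, -0.0491, 0.2335]
orientation: [180.0, 0.0, 169.6]
force: [-1.7, 0.9, 8.1]
opening: 0.0002
gripper_force: 3.7
clock: 7.02
tool_pos: [0.5087, -0.0491, 0.2325]
orientation: [180.0, 0.0, 169.6]
force: [-2.0, 2.0, 11.0]
opening: 0.0003
gripper_force: 5.5
```

Force climbs at the cushion's 4 N/mm, so the round key is at its stop. The square key is next.

```bash
M="python3 -m handwheel"
$M '[[-1,0,0,-0.6,0,0,0],[-1,0,0,-0.6,0,0,0],[-1,0,0.9,0,0,0,0],[-1,0.03,0.9,0,0,0,0],[-1,0,0.77,0,0,0,0]]'
$M '[[-1,0,0,0,0,0,0],[-1,0,0,0.3,0,0,0],[-1,0,0,0.3,0,0,0],[-1,0,0,0.1,0,0,0],[-1,0,0,0.1,0,0,0]]'
$M '[[-1,0,0,0.1,0,0,0],[-1,0,0,0.1,0,0,0],[-1,0,0,0.1,0,0,0],[-1,0,0,0,0,0,0]]'
$M '[[-1,0,0,0.06,0,0,0],[-1,0,0,0,0,0,0]]'
```

```text
clock: 7.65
tool_pos: [0.5195, 0.015, 0.2626]
orientation: [180.0, 0.0, 169.6]
force: [-0.7, -0.1, -0.3]
opening: 0.0005
gripper_force: 0.0
clock: 8.28
tool_pos: [0.5192, 0.0138, 0.2416]
orientation: [-180.0, -0.1, 169.6]
force: [-1.5, -1.3, 2.3]
opening: 0.0005
gripper_force: 1.4
clock: 8.78
tool_pos: [0.5194, 0.0142, 0.2344]
orientation: [-180.0, -0.0, 169.6]
force: [-1.6, -2.4, 4.2]
opening: 0.0009
gripper_force: 1.9
clock: 9.02
tool_pos: [0.5195, 0.0142, 0.2333]
orientation: [-180.0, 0.0, 169.6]
force: [-2.9, -1.4, 8.6]
opening: 0.0004
gripper_force: 4.1
```

```bash
M="python3 -m handwheel"
$M '[[-1,0,0,0.04,0,0,0],[-1,0,0,0,0,0,0]]'
$M '[[-1,0,0,-0.6,0,0,0],[-1,0,0,-0.6,0,0,0],[-1,0,-0.9,0,0,0,0],[-1,0.02,-1,0,0,0,0],[-1,0,-1,0,0,0,0]]'
$M '[[-1,0,-1,0,0,0,0],[-1,0,-1,0,0,0,0],[-1,0,-1,0,0,0,0],[-1,0,-1,0,0,0,0],[-1,0,-0.81,0,0,0,0]]'
$M '[[-1,0,0,0,0,0,0],[-1,0,0,0.3,0,0,0],[-1,0,0,0.3,0,0,0],[-1,0,0,0.1,0,0,0],[-1,0,0,0,0,0,0]]'
```

```text
clock: 9.28
tool_pos: [0.5194, 0.0142, 0.2326]
orientation: [-180.0, 0.0, 169.6]
force: [-4.2, -2.2, 11.1]
opening: 0.0005
gripper_force: 5.4
clock: 9.9
tool_pos: [0.506, -0.0574, 0.2629]
orientation: [180.0, 0.1, 169.7]
force: [0.4, 0.8, 0.3]
opening: 0.0003
gripper_force: 0.0
clock: 10.52
tool_pos: [0.4843, -0.1761, 0.2628]
orientation: [180.0, 0.1, 169.6]
force: [0.8, 0.2, -1.1]
opening: 0.0002
gripper_force: 0.0
clock: 11.15
tool_pos: [0.4843, -0.175, 0.244]
orientation: [-180.0, -0.0, 169.7]
force: [1.4, 0.3, 0.2]
opening: 0.0004
gripper_force: 0.0
```

```bash
M="python3 -m handwheel"
$M '[[-1,0,0,0.1,0,0,0],[-1,0,0,0.1,0,0,0],[-1,0,0,0.1,0,0,0],[-1,0,0,0.06,0,0,0],[-1,0,0,0,0,0,0]]'
$M '[[-1,0,0,0.06,0,0,0],[-1,0,0,0,0,0,0]]'
$M '[[-1,0,0,0.04,0,0,0],[-1,0,0,0,0,0,0]]'
```

```text
clock: 11.78
tool_pos: [0.4844, -0.1753, 0.2354]
orientation: [180.0, 0.0, 169.6]
force: [0.7, 1.1, 2.7]
opening: 0.0002
gripper_force: 1.0
clock: 12.02
tool_pos: [0.4844, -0.1753, 0.2341]
orientation: [-180.0, 0.0, 169.6]
force: [-1.0, 2.9, 5.3]
opening: 0.0004
gripper_force: 2.5
clock: 12.28
tool_pos: [0.4844, -0.1753, 0.2333]
orientation: [-180.0, 0.0, 169.6]
force: [-0.1, 2.6, 8.2]
opening: 0.0006
gripper_force: 3.9
```

Now I'll press 1 mm more, lift clear and take a look.

```bash
M="python3 -m handwheel"
$M '[[-1,0,0,0.04,0,0,0],[-1,0,0,0,0,0,0]]'
$M '[[-1,0,0,-0.6,0,0,0],[-1,0,0,-1,0,0,0],[-1,0,0,-1,0,0,0],[-1,0,0,-1,0,0,0],[-1,0,0,-1,0,0,0]]'
$M '[[-1,0,1,-1,0,0,0],[-1,0,1,-1,0,0,0],[-1,0,1,0,0,0,0],[-1,0,1,0,0,0,0],[-1,0,0,0,0,0,0]]'
python3 - <<'E'
from plant import *
import cv2
s=snapshot("wrist");cv2.imwrite("pics/w2.png",cv2.convertScaleAbs(s["color"][:,:,::-1],alpha=1.8))
s=snapshot("scene");cv2.imwrite("pics/s2.png",cv2.resize(cv2.convertScaleAbs(s["color"][:,:,::-1],alpha=1.5),(800,600)))
E
```

```text
clock: 12.52
tool_pos: [0.4844, -0.1753, 0.2326]
orientation: [-180.0, 0.0, 169.7]
force: [-1.5, 3.9, 10.6]
opening: 0.0004
gripper_force: 5.3
clock: 13.15
tool_pos: [0.4837, -0.1755, 0.3481]
orientation: [-180.0, -0.0, 169.6]
force: [-0.0, 0.1, -0.8]
opening: 0.0008
gripper_force: 0.0
clock: 13.78
tool_pos: [0.502, -0.0761, 0.3973]
orientation: [-180.0, -0.0, 169.7]
force: [-0.5, 0.4, 0.1]
opening: 0.0007
gripper_force: 0.0
```

View pics/w2.png

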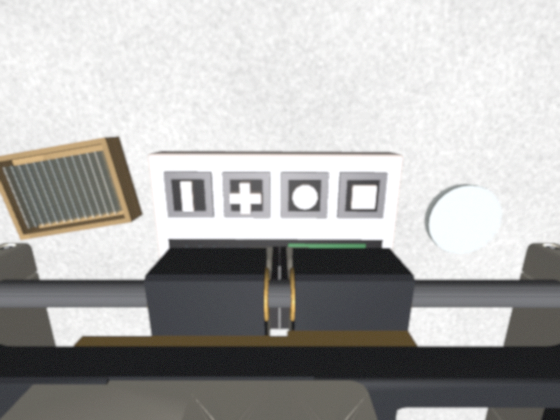

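View pics/s2.png

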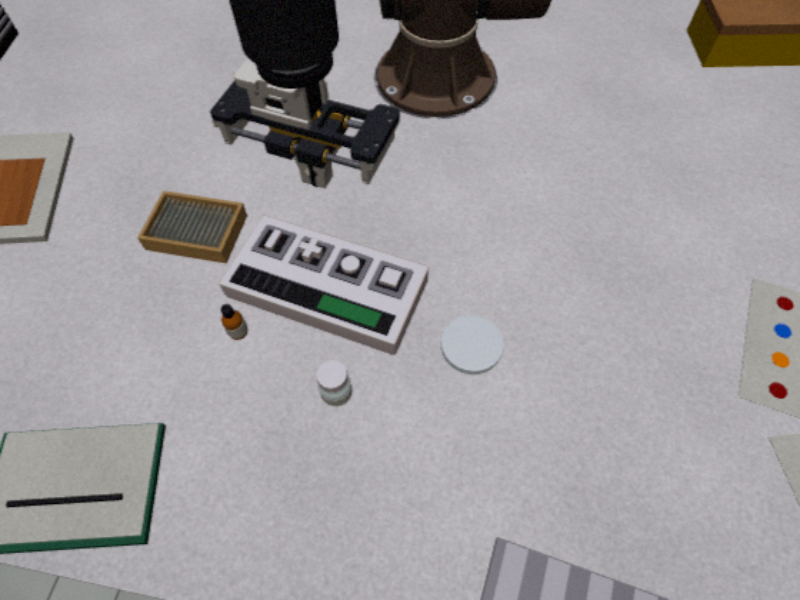

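In both views the bar, round and square caps sit low and the plus cap stands proud. The bystanders have not moved, and the hand is clear.

```bash
python3 -c "
from plant import *
print(close_job())"
```

```text
the job is handed in; nothing more can be done
None
```

I pressed the round, square and bar keys home in that order, each with about 11 N at the stop; the plus key is still up, the bystanders look undisturbed, the hand is clear, and the job is handed in at about 14 s (no verdict returned).

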